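# Put the cordless blender away on its charging dock

## Robot

A 6-joint arm with a two-finger parallel gripper is mounted at the origin on the work surface. World frame = base frame: x ahead of the robot, y to its left, z up, the work surface at z = 0. Lengths are in m, angles in rad, forces in N, time in s.
With the tool pointing down it reaches from about 0.35 to 0.775 m from the base axis. Payload 7.3 kg.
Tool frame: the origin (TCP) lies at the very end of the fingers, on their centre line; the grasp point (between the pads) lies 19 mm behind it; z points along the fingers, y is the line along which they close (so a half turn about z gives the same grasp; the last joint's range is limited). The gripper opens to 92 mm and grips with 3 to 60 N. Pads are 19 mm wide; open, the fingers measure 130 mm over their backs; the gripper's body (75 mm by 190 mm) begins 47 mm behind the grasp point.
Start: joints at [1.16, 0.342, 1.524, -0, 1.275, -0.146], TCP at [0.137, 0.507, 0.227] pointing down, gripper open.
Joint ranges: [-2.53, 2.53], [-0.77, 2.02], [0.04, 2.7], [-1, 4.14], [0.28, 2.66], [-3.11, 3.11]. Speed limits (rad/s): [2.57, 2.57, 3.14, 3.14, 3.14, 3.14].

## Interface

Orientations are given as [roll, pitch, yaw] about the fixed x, y, z axes, in that order (R = Rz(yaw) Ry(pitch) Rx(roll)).
In Python, from cell import * gives the robot as it stands.
- The arm moves only by the tool step_arm, never from a script. Its argument "commands" is a list of rows, each a list of 7 numbers: the opening, from 0 (shut) to 1 (fully open), then the shift along the world's x, y, z in cm, then the turn, a rotation vector about the world's x, y, z in rad. A call has 1 to 5 rows; each row is the pose to reach, as a shift and turn from the pose commanded when the call began; what a row does not reach only later rows make up. A row lasts 1/12 s, in which the tool goes at most 41.7 mm and 7.16 degrees, less where a joint would pass 70% of its speed; a pose out of reach is approached as far as the arm can. A call with a gripper value outside its range is refused whole. The fingers move at their own pace and stop on an object; "grip_force" is the grip in N (left out, the last holds). Time passes only in rows, so rows that repeat a pose let the fingers close. It gives the time, the measured TCP pose, the force, the opening and the grip force at its end, in the units of the state.
- observe(): the state, without advancing time (a new reading comes with each control period).
- read_camera(name): name is "scene" or "top"; returns the picture (420x560x3 uint8, red, green, blue); there is no depth.
- camera_model(name): a dict with "vfov" (degrees; the focal length in pixels is half the picture's height over the tangent of half this angle, whatever the lens; pixels are square), "cx", "cy" (the principal point, pixels), "world_to_cam" (4x4, takes a point from world to camera coordinates). Camera axes: x right, y up, looking along -z (the intrinsics and any distortion apply to the point x, -y, -z); pixel columns grow to the right and rows downward; lengths in m; the calibration is good to about 2 mm. A picture is of the moment at which its call begins. camera_model takes no time and is no camera call.
- hand_in(): hands the job in; it is judged then, once.
The state is a dict: "time": time; "qpos": joint angles; "qvel": joint speeds; "joint_efforts": joint torques, N m; "tool_pos": TCP position; "tool_rot": TCP orientation; "contact_force": force on the tool from outside, world axes, zero at the start; "torque": the same for the moment, N m; "opening": finger opening in m; "grip_force": force on a finger pad.
Only numpy, scipy, OpenCV 4.12 (cv2) and the standard library are available. Lean on these libraries where they do the work, as an engineer would, in place of code of your own. Each camera call takes 0.05 s, during which the arm holds its last target. There are 200 camera calls.

## Task

Put the cordless blender away: first push the battery pack along the dock's deck until it drops flat into the bay, then swing the red lever fully down over it. After that take the blender wand and press it down past the orange sprung jaw until it sits fully home in the two forks of the clip stand with the jaw closed over it, and let go. Leave the other kitchen things where they are.

Things in the scene. Friction and masses are not known exactly. Their poses are not given: they have to be found in the camera images.
- pack: Black battery pack, blue label on top: 86 mm (its x) by 88 mm (y), 45 mm high, 0.3 to 0.55 kg, too wide to grasp; slick on the dock (friction 0.2 to 0.3). Origin: centre of its underside, z up. Starts on the dock's deck, its x within 0.12 rad of the dock's x, its centre 116 to 132 mm short of the bay centre along the dock's x and within 6 mm sideways.
- bay_floor (a point): Centre of the floor of the bay (pocket) in the white dock, 10 mm above the counter. Axes are the dock's: x from the deck through the bay to the lever's hinge (roughly away from the robot), y left, z up. Bay 103 mm (x) by 100 mm (y). Side walls reach 50 mm, the end stop 54 mm above the counter. Seated, the pack's top is 55 mm above the counter, with 17 mm (x) and 12 mm (y) of play in all.
- deck (a point): Middle of the flat white deck, 32 mm above the counter (22 mm above the bay floor); 150 mm wide, 130 mm long up to the bay's near edge; 116.5 mm before the bay centre; axes as bay_floor. Two grey funnel walls (to 56 mm above the counter), 120 narrowing to 96 mm apart at the bay, steer the pack. Pushed along +x at mid-width, it tips over the bay's near edge and falls in against the end stop.
- bay_lever (a joint): Angle of the red locking lever in rad: 0 = shut, level across the seated pack (underside 58 mm above the counter). It starts 1.15 to 1.45 open: nearly upright at the far end of the bay, leaning to the deck. It turns about the dock's y axis through lever_hinge, stiff by friction (about 0.1 N m), and stays where left. It cannot shut on a pack that is still up at deck level.
- lever_hinge (a point): Hinge axis of the lever: mid-width, 64.5 mm beyond the bay centre along the dock's x, 62 mm above the counter. Axes as the dock's.
- lever_pad (a point): Middle of the outer (upper when shut) face of the lever's wide end pad, 92 mm from the hinge along the lever. Lever 107 mm long in all, 8 mm thick, arm 20 mm wide, pad 30 mm long by 44 mm wide. Outer face 4 mm off the line through the hinge.
- wand: Blender wand: straight steel shaft 24 mm in diameter and 160 mm long between two square end blocks 40 by 40 by 22 mm (one steel, one black), 0.16 to 0.3 kg. Origin on the shaft's axis at mid-length; x along the shaft (to the steel end). It starts lying on the counter on its end blocks, axis 20 mm up. Grasp the shaft near its middle. Either way round will do in the clip.
- clip_seat (a point): Where the middle of the wand's axis lies when seated in the clip stand, 52 mm above the counter; x along the seated wand, y towards the jaw's hinge, z up. White forks, 12 mm thick, 50 mm each way along x; between them nothing over 23 mm above the counter, so fingers fit; channel 27 mm wide. The -y prongs flare outwards from 74 mm, to 96 mm above the counter; on +y the jaw's lead-ins reach 95 mm.
- clip_jaw (a joint): Angle of the orange sprung jaw in rad: 0 = closed (as it starts); it grows as the jaw swings outwards (+y of clip_seat) about a hinge parallel to the wand. Its two noses, at the forks, overhang the channel about 14 mm above the seat. Pressing the wand straight down with roughly 5 to 12 N drives it aside by about 0.1 rad; past the noses it springs back over the wand.
- jug: Bystander: glass measuring jug, 100 mm across, 120 mm high, handle to its +y. Origin at its underside.
- muffin_cup: Bystander: purple silicone muffin cup, 72 mm across, 42 mm high. Origin at its underside.
- grinder: Bystander: steel salt grinder, 54 mm across, 150 mm high. Origin at its underside.
- board: Bystander: small wooden cutting board 150 by 200 by 18 mm lying flat. Origin at its underside.
- mug: Bystander: blue mug, 80 mm across, 95 mm high, handle to its +y. Origin at its underside.
- jar: Bystander: amber glass jar, 70 mm across, 110 mm high. Origin at its underside.
There are look-alikes about, which are no part of the job. Leave any yellow look-alike of the wand alone.

How it is judged:
On the way, in this order (a step that is already met when the one before it is completed fails the run):
1. the battery pack lies flat on the floor of the bay (z of pack in the frame of bay_floor below 0.004 m and angle between pack's own z axis and vertical below 0.06 rad and horizontal distance between pack and bay_floor below 0.012 m), for 0.2 s.
2. the red lever is swung shut over the seated pack (all of step 1 and value of joint bay_lever below 0.08 rad), for 0.2 s.
3. the wand, coming down, presses the jaw aside (contact force between wand and clip_jaw above 1 N and value of joint clip_jaw above 0.05 rad and z of wand in the frame of clip_seat above 0.004 m).
4. the wand sits in both forks with the jaw closed over it (z of wand in the frame of clip_seat between -0.004 and 0.004 m and y of wand in the frame of clip_seat between -0.004 and 0.004 m and x of wand in the frame of clip_seat between -0.018 and 0.018 m and angle between the x axis of wand and the x axis of clip_seat, either way round below 0.08 rad and value of joint clip_jaw below 0.06 rad), for 0.2 s.
At the end, for the whole second after the job is handed in: Pack flat (0.06 rad) on the bay floor (4 mm in height, 12 mm in plan); lever under 0.08 rad; wand within 4 mm of the clip seat in height and sideways, 18 mm lengthwise, aligned within 0.08 rad; jaw under 0.06 rad; pack and wand at rest and released (all of step 2 and all of step 4 and linear speed of each of pack, wand below 0.02 m/s and contact force between the fingers and wand below 0.1 N); the robot touches nothing.
It fails at once if a bystander (jug, muffin cup, grinder, board, mug or jar) is moved by more than 40 mm (distance of any of jug, muffin_cup, grinder, board, mug, jar from where it was at the start of the episode above 0.04 m).
It also fails if it takes over 64 s, if anything falls off the work surface, if the arm or the gripper's body presses on something with over 40 N, if the wrist force passes 120 N, or if a joint passes its speed limit or range.

## Working session

There is one attempt and no reset: what is moved stays moved. The work goes in short steps, Python scripts to look and compute and a tool call to move; the robot and the scene stay as the last step left them, time stands still between calls to the robot, and variables do not carry over. Pictures are saved under pics/ and viewed, at most 10 in all, crops included, and the job is handed in when it is done.

Besides the shell and the picture viewer there is one more tool, called after ">>>" by a JSON object that holds its "api" and its "payload". step_arm: Moves the arm, as the interface text tells. Its arguments: {"type":"object","properties":{"commands":{"type":"array"},"grip_force":{"type":"number"}},"required":["commands"]}

```bash
mkdir -p pics; cat > h.py <<'E'
from cell import *
import numpy as np, cv2
def ray(n,u,v):
    m=camera_model(n); f=210/np.tan(np.radians(m["vfov"]/2)); W=np.array(m["world_to_cam"])
    K=np.array([[f,0,m["cx"]],[0,f,m["cy"]],[0,0,1]])
    d=np.array(m.get("distortion",m.get("dist",np.zeros(5))),float)
    p=cv2.undistortPoints(np.array([[[u,v]]],float),K,d)[0,0]
    R=W[:3,:3]; o=-R.T@W[:3,3]; return o,R.T@np.array([p[0],-p[1],-1])
def pt(n,u,v,z):
    o,d=ray(n,u,v); return o+d*(z-o[2])/d[2]
def proj(n,P):
    m=camera_model(n); f=210/np.tan(np.radians(m["vfov"]/2)); W=np.array(m["world_to_cam"])
    c=W[:3,:3]@np.array(P)+W[:3,3]; return m["cx"]+f*c[0]/-c[2], m["cy"]-f*c[1]/-c[2]
E
python3 - <<'E'
from h import *
for n in("scene","top"):
    m=camera_model(n);print(n,m)
    cv2.imwrite(f"pics/{n}0.png",cv2.cvtColor(read_camera(n),cv2.COLOR_RGB2BGR))
print(observe())
E
```

```text
scene {'vfov': 46.772693750472605, 'cx': 282.09374170983637, 'cy': 209.7581803110523, 'world_to_cam': array([[ 0.68935089,  0.72434651,  0.01083909, -0.32950842],
       [-0.62726552,  0.5893416 ,  0.50913107,  0.31496501],
       [ 0.36239939, -0.35776895,  0.86062074, -1.52603136],
       [ 0.        ,  0.        ,  0.        ,  1.        ]])}
top {'vfov': 53.954219285523685, 'cx': 276.31639920838546, 'cy': 205.29926561224093, 'world_to_cam': array([[-0.01882112, -0.99945727, -0.02703576, -0.01623254],
       [ 0.9885562 , -0.02265022,  0.14914292, -0.50406285],
       [-0.14967434, -0.02391933,  0.98844598, -1.38432727],
       [ 0.        ,  0.        ,  0.        ,  1.        ]])}
{'time': 0.1, 'qpos': array([ 1.16000291e+00,  3.42663889e-01,  1.52489332e+00,  5.57620282e-06,
        1.27537506e+00, -1.45962960e-01]), 'qvel': array([-0.00192516, -0.00167077, -0.00225076, -0.00017699,  0.00101123,
        0.00127355]), 'joint_efforts': array([ 3.48692929e-04, -4.32009566e+01, -2.44692099e+01,  7.18640140e-02,
        5.25715796e-02, -6.58722979e-05]), 'tool_pos': array([0.13723646, 0.5063912 , 0.22611866]), 'tool_rot': array([-3.14026807e+00, -2.00115349e-04,  2.87676044e+00]), 'contact_force': array([ 0.0623605 ,  1.15106375, -0.07252501]), 'torque': array([ 0.00259408, -0.03538147, -0.00366242]), 'grip_force': 0.0, 'opening': 0.0917176359438855}
```

View pics/scene0.png

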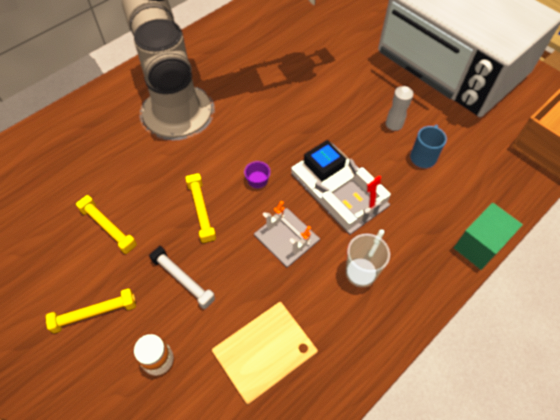

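View pics/top0.png

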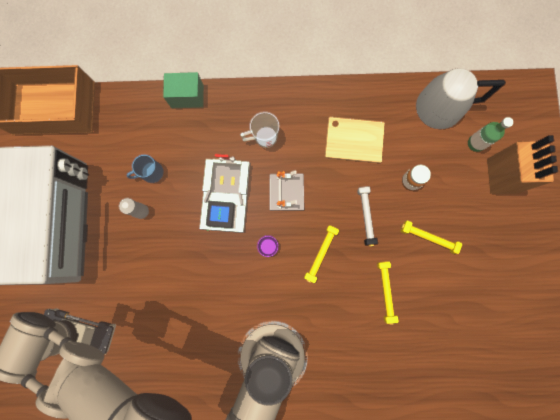

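The scene view shows the dock at (340,185), the clip at (287,235) and the white and black wand at (182,277). In the top view they are at (224,195), (287,190) and (368,216). The yellow wands at scene (105,223), (200,208) and (90,310) are look-alikes. The steel and black one fits the description. Next I'll enlarge both views.

```bash
python3 - <<'E'
from h import *
for n in("scene","top"): print(n,proj(n,[0,0,0]),proj(n,observe()["tool_pos"]))
s=cv2.imread("pics/scene0.png");t=cv2.imread("pics/top0.png")
a=cv2.resize(s[130:280,140:400],(780,450),interpolation=cv2.INTER_CUBIC)[:, :]
cv2.imwrite("pics/a.png",cv2.resize(s[130:280,245:400],(800,774),interpolation=cv2.INTER_CUBIC)[:600])
b=cv2.resize(t[145:255,190:390],(800,440),interpolation=cv2.INTER_CUBIC)
cv2.imwrite("pics/b.png",b)
cv2.imwrite("pics/a.png",cv2.resize(s[130:270,240:400],(680,595),interpolation=cv2.INTER_CUBIC))
E
```

```text
scene (np.float64(177.2407886629635), np.float64(109.53308727512342)) (np.float64(326.6910379261543), np.float64(-3.5009410101623644))
top (np.float64(271.4787959453542), np.float64(355.51948233442977)) (np.float64(92.74679869408459), np.float64(324.9525387199924))
```

View pics/a.png

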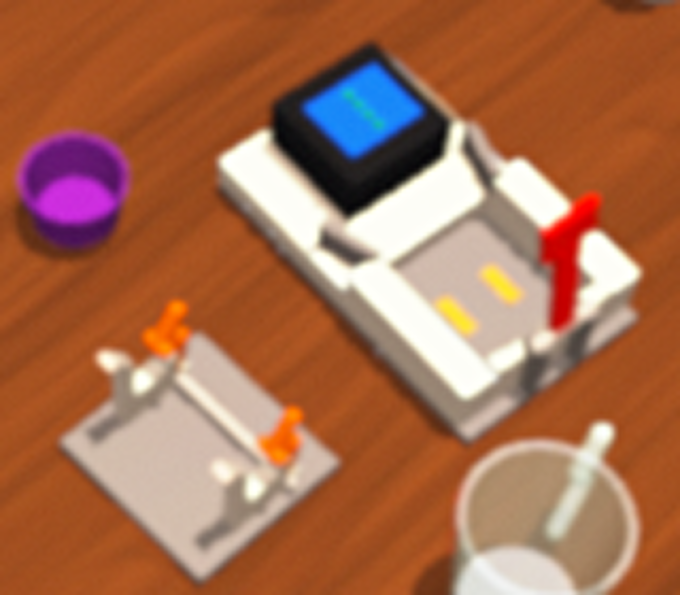

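View pics/b.png

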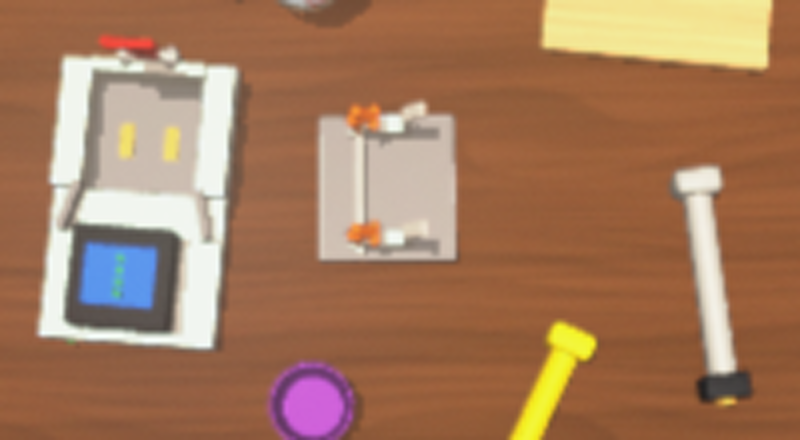

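Both views agree. The dock's x axis runs away from the robot, the lever stands at the far end, and the clip's jaw (orange) is on world +y. The steel and black wand is confirmed. Next I'll measure the points.

```bash
cat >> h.py <<'E'
def T(x,y,z): return pt("top",(x+.5)/4-.5+190,(y+.5)/4-.5+145,z)
def S(x,y,z): return pt("scene",(x+.5)/4.25-.5+240,(y+.5)/4.25-.5+130,z)
def tri(a,b):
    (o,d),(p,e)=ray("scene",*a),ray("top",*b)
    A=np.stack([d,-e],1); s=np.linalg.lstsq(A,p-o,rcond=None)[0]
    q,r=o+s[0]*d,p+s[1]*e; return (q+r)/2,np.linalg.norm(q-r)
E
python3 - <<'E'
from h import *
np.set_printoptions(precision=4,suppress=True)
im={n:cv2.imread(f"pics/{n}0.png") for n in("scene","top")}
def blobs(n,lo,hi,roi,k=3):
    x0,y0,x1,y1=roi; h=cv2.cvtColor(im[n][y0:y1,x0:x1],cv2.COLOR_BGR2HSV)
    m=cv2.inRange(h,lo,hi); c=cv2.findContours(m,cv2.RETR_EXTERNAL,cv2.CHAIN_APPROX_NONE)[0]
    c=sorted(c,key=cv2.contourArea)[::-1][:k]; out=[]
    for q in c:
        M=cv2.moments(q)
        if M["m00"]<3: continue
        out.append((np.array([M["m10"]/M["m00"]+x0,M["m01"]/M["m00"]+y0]),M["m00"],cv2.minAreaRect(q.astype(np.float32)+[x0,y0]) if 0 else cv2.boxPoints(cv2.minAreaRect(q))+[x0,y0]))
    return out
R={"scene":(245,130,400,270),"top":(190,145,310,240)}
print("LABEL");lab=[blobs(n,(100,120,120),(125,255,255),R[n],1)[0] for n in R]
print(lab[0][0],lab[1][0],tri(lab[0][0],lab[1][0]),[pt(n,*l[0],.077) for n,l in zip(R,lab)])
lc=[pt("top",*c,.077) for c in lab[1][2]];print(np.array(lc))
print("ORANGE")
for n in R:
  for b in blobs(n,(5,200,200),(20,255,255),R[n],3): print(n,b[0],b[1],pt(n,*b[0],.08))
print("RED")
for n in R:
  for b in blobs(n,(0,200,150),(4,255,255),R[n],1): print(n,b[0],b[1],b[2].tolist())
print("PLATE top",np.array([T(318,117,.004),T(455,115,.004),T(458,260,.004),T(319,262,.004)]))
print("PLATE scene",np.array([S(202,333,.004),S(341,462,.004),S(200,582,.004),S(60,440,.004)]))
print("deck near top",T(38,337,.032),T(215,349,.032),"scene -y",S(219,165,.032))
print("wall far corners top",T(65,57,.05),T(240,68,.05),"scene",S(640,270,.05),S(465,395,.05))
print("bay near edge top",T(88,190,.032),T(195,197,.032),"scene",S(480,205,.032),S(395,262,.032))
print("contacts",T(127,141,.01),T(171,143,.01),"scene",S(502,284,.01),S(456,316,.01))
# wand
for n,roi in(("scene",(145,240,220,310)),("top",(352,180,384,250))):
  for lo,hi,l in(((0,0,110),(180,70,255),"steel"),((0,0,0),(180,255,45),"black")):
    for b in blobs(n,lo,hi,roi,1): print(n,l,b[0],b[1],b[2].round(1).tolist(),pt(n,*b[0],.02))
E
```

```text
LABEL
[324.9488 155.5184] [219.1794 213.5021] (array([0.4752, 0.1657, 0.0714]), np.float64(0.0008411961586202925)) [array([0.478 , 0.1627, 0.077 ]), array([0.4742, 0.1644, 0.077 ])]
[[0.4531 0.1965 0.077 ]
 [0.5027 0.1919 0.077 ]
 [0.4953 0.132  0.077 ]
 [0.4459 0.137  0.077 ]]
ORANGE
scene [279.0452 207.0571] 70.0 [ 0.5132 -0.0455  0.08  ]
scene [306.3199 232.4377] 49.5 [ 0.6139 -0.0467  0.08  ]
scene [378.381  175.9048] 3.5 [0.6253 0.2167 0.08  ]
RED
scene [372.9117 189.4759] 141.5 [[362.9982147216797, 204.1734619140625], [370.8990936279297, 173.88673400878906], [380.46546936035156, 176.38230895996094], [372.56459045410156, 206.66903686523438]]
PLATE top [[ 0.6228 -0.0024  0.004 ]
 [ 0.6215 -0.1245  0.004 ]
 [ 0.4911 -0.1235  0.004 ]
 [ 0.4921 -0.0011  0.004 ]]
PLATE scene [[ 0.4978  0.0004  0.004 ]
 [ 0.6255 -0.0014  0.004 ]
 [ 0.6238 -0.1225  0.004 ]
 [ 0.4931 -0.1194  0.004 ]]
deck near top [0.4284 0.2411 0.032 ] [0.4148 0.0883 0.032 ] scene -y [0.4232 0.0871 0.032 ]
wall far corners top [0.6713 0.2159 0.05  ] [0.6574 0.0629 0.05  ] scene [0.6745 0.2167 0.05  ] [0.6596 0.0677 0.05  ]
bay near edge top [0.5562 0.1985 0.032 ] [0.5477 0.1048 0.032 ] scene [0.5642 0.1903 0.032 ] [0.5566 0.1168 0.032 ]
contacts [0.6038 0.1678 0.01  ] [0.601  0.1286 0.01  ] scene [0.6084 0.1676 0.01  ] [0.6043 0.1273 0.01  ]
scene steel [186.6208 281.4157] 658.0 [[155.5, 259.5], [167.0, 248.0], [215.5, 296.5], [204.0, 308.0]] [ 0.4865 -0.3373  0.02  ]
scene black [156.3295 254.1638] 87.5 [[148.0, 257.0], [159.0, 246.0], [166.5, 253.5], [155.5, 264.5]] [ 0.3738 -0.3477  0.02  ]
top steel [366.2279 210.7057] 341.5 [[357.5, 187.2], [368.9, 186.2], [373.3, 237.9], [361.9, 238.9]] [ 0.4802 -0.3373  0.02  ]
```

```bash
python3 - <<'E'
from h import *
np.set_printoptions(precision=4,suppress=True)
t=lambda x,y:((x+.5)/4-.5+190,(y+.5)/4-.5+145)
s=lambda x,y:((x+.5)/4.25-.5+240,(y+.5)/4.25-.5+130)
print("wand top",T(698,181,.04),T(724,386,.04),"scene",pt("scene",206.5,297.5,.035),pt("scene",157,255.5,.035))
print("prong near",tri(s(108,354),t(420,227)),"far",tri(s(218,466),t(418,107)))
print("orange near",tri(s(165,330),t(363,232)),"far",tri(s(282,435),t(363,116)))
print("orange near top knob",S(180,307,.095),S(293,415,.095))
print("fork white near",T(398,237,.07),"far",T(395,123,.07))
print("jug",pt("top",265,138,.01),pt("scene",362,272,.01),"red top",tri((375,176),t(128,44)),"red scene pad/arm",s(570,225))
for i in [(590,200),(550,240)]: print(S(*i,.155))
E
python3 - <<'E'
import cv2
s=cv2.imread("pics/scene0.png")[196:262,250:325];t=cv2.imread("pics/top0.png")[170:212,262:310]
cv2.imwrite("pics/c.png",cv2.hconcat([cv2.resize(s,(450,396),interpolation=2),cv2.resize(t,(336,396) ,interpolation=2)]))
E
```

```text
wand top [ 0.55   -0.3299  0.04  ] [ 0.3737 -0.3429  0.04  ] scene [ 0.5589 -0.3301  0.035 ] [ 0.386  -0.3506  0.035 ]
prong near (array([ 0.507 , -0.0889,  0.0932]), np.float64(0.0002402786936212813)) far (array([ 0.6072, -0.0916,  0.094 ]), np.float64(0.004266208552390157))
orange near (array([ 0.5076, -0.0417,  0.068 ]), np.float64(0.0009037789010840547)) far (array([ 0.6082, -0.0426,  0.0691]), np.float64(0.0018337443065490344))
orange near top knob [ 0.5135 -0.0356  0.095 ] [ 0.6125 -0.0385  0.095 ]
fork white near [ 0.5026 -0.0707  0.07  ] far [ 0.6007 -0.0705  0.07  ]
jug [0.7541 0.0101 0.01  ] [0.7686 0.0051 0.01  ] red top (array([0.649 , 0.1439, 0.1754]), np.float64(0.0078817184838491)) red scene pad/arm (373.7352941176471, 182.55882352941177)
[0.6515 0.1656 0.155 ]
[0.654  0.1271 0.155 ]
```

View pics/c.png

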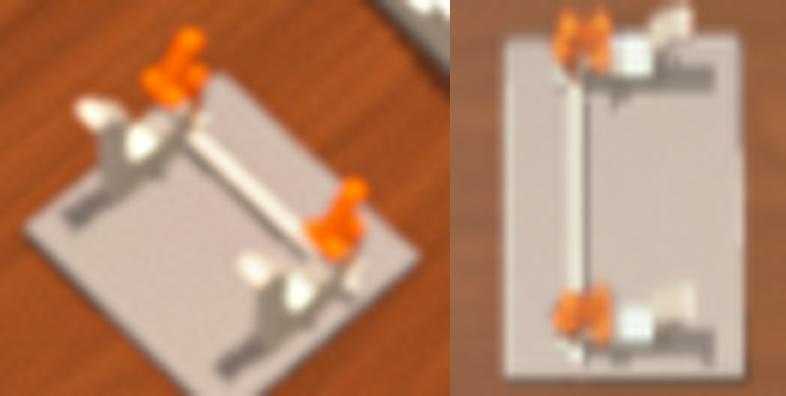

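```bash
python3 - <<'E'
from h import *
np.set_printoptions(precision=4,suppress=True)
for n,u,v in (("top",288.4,176.1),("top",288.4,204.4),("scene",274.2,219.3),("scene",300,243.8),("top",291.3,204.4),("top",291.3,176.1)): print(n,pt(n,u,v,.04))
B=np.array([.604,.1475]);a=-.097;X=np.array([np.cos(a),np.sin(a)])
for l in(-.197,-.1815,-.0545,.0645): print(l,B+l*X)
print(observe()["time"])
E
```

```text
top [ 0.6049 -0.0707  0.04  ]
top [ 0.5054 -0.0684  0.04  ]
scene [ 0.5145 -0.0641  0.04  ]
scene [ 0.6126 -0.0652  0.04  ]
top [ 0.5052 -0.0784  0.04  ]
top [ 0.6046 -0.0808  0.04  ]
-0.197 [0.4079 0.1666]
-0.1815 [0.4234 0.1651]
-0.0545 [0.5498 0.1528]
0.0645 [0.6682 0.1413]
0.1
```

>>> {"api": "step_arm", "payload": {"commands": [[0, 13, -16.8, 0, 0, 0, 0.168], [0, 13, -16.8, 0, 0, 0, 0.168], [0, 13, -16.8, 0, 0, 0, 0.168], [0, 13, -16.8, 0, 0, 0, 0.168], [0, 13, -16.8, 0, 0, 0, 0.168]], "grip_force": 10}}

```text
time: 0.52
tool_pos: [0.2634, 0.3427, 0.2265]
tool_rot: [-3.141, -0.0, 3.046]
contact_force: [0.1, 0.9, 1.0]
opening: 0.0633
grip_force: 0.0
```

>>> {"api": "step_arm", "payload": {"commands": [[0, 13.3, -16.8, -4, 0, 0, 0], [0, 13.3, -16.8, -4, 0, 0, 0], [0, 13.3, -16.8, -4, 0, 0, 0], [0, 13.3, -16.8, -4, 0, 0, 0], [0, 13.3, -16.8, -4, 0, 0, 0]]}}

```text
time: 0.93
tool_pos: [0.3908, 0.182, 0.1881]
tool_rot: [3.141, -0.0, 3.045]
contact_force: [1.0, 0.3, -0.1]
opening: 0.0295
grip_force: 0.0
```

>>> {"api": "step_arm", "payload": {"commands": [[0, 0, 0, 0, 0, 0, 0], [0, 0, 0, -4, 0, 0, 0], [0, 0, 0, -8, 0, 0, 0], [0, 0, 0, -12, 0, 0, 0], [0, 0, 0, -14, 0, 0, 0]]}}

```text
time: 1.35
tool_pos: [0.3875, 0.1834, 0.045]
tool_rot: [-3.14, -0.005, 3.044]
contact_force: [-1.3, 0.2, -0.3]
opening: 0.001
grip_force: 0.0
```

>>> {"api": "step_arm", "payload": {"commands": [[0, 0, 0, 0, 0, 0, 0], [0, 0, 0, 0, 0, 0, 0], [0, 0.5, -0.05, 0, 0, 0, 0], [0, 1, -0.1, 0, 0, 0, 0], [0, 1.5, -0.15, 0, 0, 0, 0]]}}

```text
time: 1.77
tool_pos: [0.4069, 0.1828, 0.0502]
tool_rot: [3.14, 0.004, 3.045]
contact_force: [0.8, 0.3, 0.7]
opening: 0.0004
grip_force: 0.0
```

>>> {"api": "step_arm", "payload": {"commands": [[0, 0, -0.7, -0.2, 0, 0, 0], [0, 0.2, -1.4, -0.3, 0, 0, 0], [0, 1, -1.45, -0.3, 0, 0, 0], [0, 1.8, -1.55, -0.3, 0, 0, 0], [0, 2.6, -1.65, -0.3, 0, 0, 0]]}}

```text
time: 2.18
tool_pos: [0.4319, 0.1656, 0.0456]
tool_rot: [3.141, -0.0, 3.044]
contact_force: [-1.7, 1.2, -1.0]
opening: 0.0002
grip_force: 0.4
```

>>> {"api": "step_arm", "payload": {"commands": [[0, 0.8, -0.1, 0, 0, 0, 0], [0, 1.6, -0.2, 0, 0, 0, 0], [0, 2.4, -0.3, 0, 0, 0, 0], [0, 3.2, -0.4, 0, 0, 0, 0], [0, 4, -0.45, 0, 0, 0, 0]]}}

```text
time: 2.6
tool_pos: [0.4719, 0.1613, 0.0454]
tool_rot: [3.142, -0.0, 3.045]
contact_force: [-0.3, -0.5, 1.3]
opening: 0.0004
grip_force: 0.5
```

>>> {"api": "step_arm", "payload": {"commands": [[0, 0.8, -0.1, 0, 0, 0, 0], [0, 1.6, -0.2, 0, 0, 0, 0], [0, 2.4, -0.3, 0, 0, 0, 0], [0, 3.2, -0.4, 0, 0, 0, 0], [0, 4, -0.45, 0, 0, 0, 0]]}}

```text
time: 3.02
tool_pos: [0.5119, 0.1567, 0.0455]
tool_rot: [3.142, 0.0, 3.045]
contact_force: [-0.8, 0.8, 0.8]
opening: -0.0
grip_force: 0.3
```

>>> {"api": "step_arm", "payload": {"commands": [[0, 0.8, -0.1, 0, 0, 0, 0], [0, 1.6, -0.2, 0, 0, 0, 0], [0, 2.4, -0.3, 0, 0, 0, 0], [0, 3.2, -0.35, 0, 0, 0, 0], [0, 3.9, -0.4, 0, 0, 0, 0]]}}

```text
time: 3.43
tool_pos: [0.5509, 0.1528, 0.0454]
tool_rot: [3.142, -0.0, 3.045]
contact_force: [0.3, -0.8, -0.0]
opening: 0.0006
grip_force: 0.0
```

```bash
python3 - <<'E'
from h import *
s=cv2.cvtColor(read_camera("scene"),cv2.COLOR_RGB2BGR);t=cv2.cvtColor(read_camera("top"),cv2.COLOR_RGB2BGR)
cv2.imwrite("pics/d.png",cv2.hconcat([cv2.resize(s[100:240,270:400],(390,420),interpolation=2),cv2.resize(t[130:255,180:300],(400,420),interpolation=2)]))
print(observe()["tool_pos"],observe()["contact_force"])
E
```

```text
[0.55141047 0.15272763 0.04550455] [ 0.34735708 -0.2287155   0.23956639]
```

View pics/d.png

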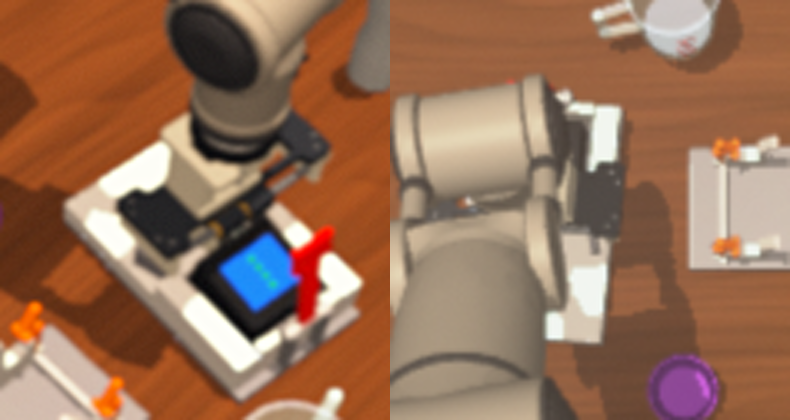

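The pack now sits down in the bay, with its blue label at scene crop (260,270) and clear of the deck. I'll retreat up and over to the far side of the lever.

>>> {"api": "step_arm", "payload": {"commands": [[0, -0.6, 0, 0, 0, 0, 0], [0, -1, 0, 3, 0, 0, 0], [0, -1, 0, 7, 0, 0, 0], [0, -1, 0, 11, 0, 0, 0], [0, -1, 0, 15, 0, 0, 0]]}}

```text
time: 3.95
tool_pos: [0.5386, 0.153, 0.1969]
tool_rot: [-3.141, -0.002, 3.045]
contact_force: [0.8, -0.0, -0.9]
opening: 0.0003
grip_force: 0.0
```

>>> {"api": "step_arm", "payload": {"commands": [[0, 0, 0, 2.5, 0, 0, 0], [0, 3, -0.3, 3, 0, 0, 0], [0, 6, -0.6, 3, 0, 0, 0], [0, 9, -0.9, 3, 0, 0, 0], [0, 12, -1.1, 3, 0, 0, 0]]}}

```text
time: 4.37
tool_pos: [0.6604, 0.1419, 0.226]
tool_rot: [3.142, -0.0, 3.045]
contact_force: [0.5, -0.5, 0.3]
opening: 0.0006
grip_force: 0.0
```

```bash
python3 - <<'E'
from h import *
np.set_printoptions(precision=4,suppress=True)
r=read_camera("scene");t=read_camera("top")
for n,i,x0,y0,x1,y1 in(("scene",r,300,130,400,240),("top",t,190,150,260,240)):
    m=cv2.inRange(cv2.cvtColor(i,cv2.COLOR_RGB2HSV)[y0:y1,x0:x1],(100,120,120),(125,255,255));p=cv2.findNonZero(m)
    if p is None or len(p)<60: print(n,"hidden");continue
    b=cv2.boxPoints(cv2.minAreaRect(p))+[x0,y0]; print(n,len(p),np.array([pt(n,*q,.055) for q in b]),pt(n,*b.mean(0),.055))
cv2.imwrite("pics/e.png",cv2.resize(cv2.cvtColor(r,cv2.COLOR_RGB2BGR)[70:250,270:420],(500,600),interpolation=2))
print(observe()["tool_pos"])
E
```

```text
scene 339 [[0.5802 0.1216 0.055 ]
 [0.5752 0.1856 0.055 ]
 [0.632  0.1791 0.055 ]
 [0.6359 0.1163 0.055 ]] [0.6061 0.1503 0.055 ]
top hidden
[0.6621 0.1411 0.2233]
```

View pics/e.png

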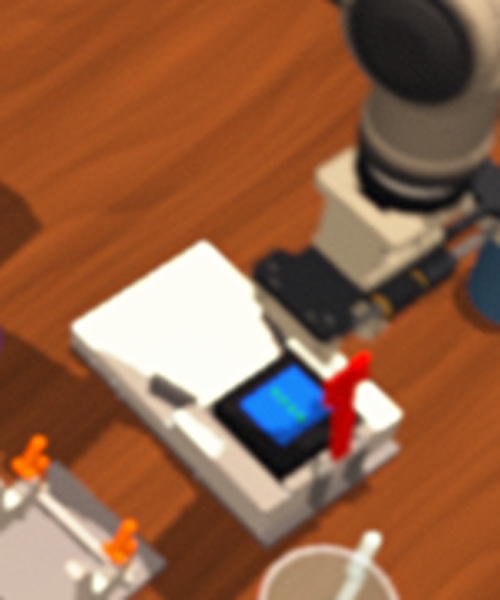

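The pack is seated flat, with its label centre about 3 mm from the bay centre. The lever is upright in front of the gripper. I'll go down behind the lever and sweep it over.

>>> {"api": "step_arm", "payload": {"commands": [[0, 1.3, -0.1, 0, 0, 0, 0], [0, 2.7, -0.2, 0, 0, 0, 0], [0, 2.7, -0.2, -3, 0, 0, 0], [0, 2.7, -0.2, -6, 0, 0, 0], [0, 2.7, -0.2, -7.6, 0, 0, 0]]}}

```text
time: 4.88
tool_pos: [0.6843, 0.14, 0.1458]
tool_rot: [-3.141, -0.006, 3.045]
contact_force: [-0.3, 0.6, -0.3]
opening: 0.0008
grip_force: 0.0
```

>>> {"api": "step_arm", "payload": {"commands": [[0, -0.7, 0.05, 0, 0, 0, 0], [0, -1.4, 0.15, 0, 0, 0, 0], [0, -2.1, 0.2, 0, 0, 0, 0], [0, -2.8, 0.3, 0, 0, 0, 0], [0, -3.5, 0.35, -0.2, 0, 0, 0]]}}

```text
time: 5.3
tool_pos: [0.651, 0.1438, 0.1481]
tool_rot: [3.141, 0.001, 3.045]
contact_force: [1.3, 0.7, -0.6]
opening: 0.0004
grip_force: 0.5
```

>>> {"api": "step_arm", "payload": {"commands": [[0, -1, 0.1, -0.6, 0, 0, 0], [0, -2, 0.2, -1.1, 0, 0, 0], [0, -2.9, 0.3, -1.7, 0, 0, 0], [0, -3.7, 0.4, -2.5, 0, 0, 0], [0, -4.4, 0.4, -3.3, 0, 0, 0]]}}

```text
time: 5.72
tool_pos: [0.6067, 0.1478, 0.1149]
tool_rot: [3.141, 0.001, 3.045]
contact_force: [1.1, 0.9, 0.8]
opening: 0.0009
grip_force: 0.4
```

>>> {"api": "step_arm", "payload": {"commands": [[0, -0.6, 0.05, -0.9, 0, 0, 0], [0, -1.1, 0.1, -1.9, 0, 0, 0], [0, -1.4, 0.15, -2.9, 0, 0, 0], [0, -1.7, 0.2, -3.9, 0, 0, 0], [0, -1.8, 0.2, -4.4, 0, 0, 0]]}}

```text
time: 6.13
tool_pos: [0.5882, 0.1496, 0.0698]
tool_rot: [-3.141, -0.002, 3.045]
contact_force: [-0.5, 0.2, 0.5]
opening: 0.0005
grip_force: 0.4
```

>>> {"api": "step_arm", "payload": {"commands": [[0, 0, 0, -0.2, 0, 0, 0], [0, 0, 0, -0.5, 0, 0, 0], [0, 0, 0, -0.7, 0, 0, 0], [0, 0, 0, -0.8, 0, 0, 0], [0, 0, 0, -0.8, 0, 0, 0]]}}

```text
time: 6.55
tool_pos: [0.5898, 0.1496, 0.0658]
tool_rot: [3.141, 0.001, 3.045]
contact_force: [-10.0, -0.4, 19.3]
opening: 0.0007
grip_force: 10.1
```

The lever is shut: the tool stopped at z = 65.8 mm, against 66 mm expected, with firm contact. Next is the wand.

>>> {"api": "step_arm", "payload": {"commands": [[0.3, 0, 0, 2, 0, 0, 0], [0.6, 0, 0, 6, 0, 0, 0], [0.9, 0, 0, 10, 0, 0, 0], [0.9, -1, -4, 11, 0, 0, 0], [0.9, -2, -8, 11, 0, 0, 0]]}}

```text
time: 6.97
tool_pos: [0.5724, 0.0705, 0.1772]
tool_rot: [3.141, 0.01, 3.049]
contact_force: [0.6, -1.5, -0.8]
opening: 0.0292
grip_force: 0.0
```

>>> {"api": "step_arm", "payload": {"commands": [[0.9, -1, -4, 0, 0, 0, 0.03], [0.9, -2, -8, 0, 0, 0, 0.07], [0.9, -3, -12, 0, 0, 0, 0.1], [0.9, -4, -16, 0, 0, 0, 0.14], [0.9, -5, -20, 0, 0, 0, 0.18]]}}

```text
time: 7.38
tool_pos: [0.5195, -0.1322, 0.1732]
tool_rot: [-3.141, 0.001, -3.056]
contact_force: [1.4, 0.5, 0.3]
opening: 0.0623
grip_force: 0.0
```

```bash
python3 - <<'E'
from h import *
np.set_printoptions(precision=4,suppress=True)
print(observe()["tool_pos"],observe()["qpos"])
I={n:read_camera(n) for n in("scene","top")}
for n,(x0,y0,x1,y1) in(("scene",(145,240,222,312)),("top",(350,176,386,252))):
    i=I[n][y0:y1,x0:x1]; h=cv2.cvtColor(i,cv2.COLOR_RGB2HSV)
    st=cv2.inRange(h,(0,0,110),(180,80,255)); bk=cv2.inRange(h,(0,0,0),(180,255,50))
    n_,l,s,c=cv2.connectedComponentsWithStats(st); k=1+s[1:,4].argmax(); ys,xs=np.where(l==k)
    P=np.array([pt(n,x+x0,y+y0,.025)[:2] for x,y in zip(xs,ys)])
    vx,vy,px,py=cv2.fitLine(P.astype(np.float32),cv2.DIST_HUBER,0,.001,.001).ravel()
    if vx<0:vx,vy=-vx,-vy
    t=(P-[px,py])@[vx,vy]; w=(P-[px,py])@[-vy,vx]
    print(n,"yaw",np.arctan2(vy,vx),"steel ends",[px,py]+np.array([[vx,vy]])*t.min(),[px,py]+np.array([[vx,vy]])*t.max(),"w",np.percentile(w,[2,98]))
    ys,xs=np.where(bk>0)
    if len(xs): print(" black n",len(xs),pt(n,np.median(xs)+x0,np.median(ys)+y0,.03))
E
```

```text
[ 0.5195 -0.1322  0.1732] [-0.3921  0.4099  1.5768  0.0001  1.1536 -2.0483]
scene yaw 0.08847808 steel ends [[ 0.3851 -0.347 ]] [[ 0.57   -0.3306]] w [-0.016   0.0172]
 black n 117 [ 0.3781 -0.3493  0.03  ]
top yaw 0.07898316 steel ends [[ 0.3845 -0.3439]] [[ 0.5655 -0.3296]] w [-0.0167  0.0159]
 black n 9 [ 0.3716 -0.3291  0.03  ]
```

>>> {"api": "step_arm", "payload": {"commands": [[0.8, -1, -4, 0, 0, 0, 0], [0.8, -2, -8, 0, 0, 0, 0], [0.8, -3, -12, 0, 0, 0, 0], [0.8, -4.2, -16, 0, 0, 0, 0], [0.8, -5.4, -19.7, 0, 0, 0, 0]]}}

```text
time: 7.9
tool_pos: [0.466, -0.3287, 0.173]
tool_rot: [-3.141, 0.001, -3.058]
contact_force: [0.9, -0.3, -0.1]
opening: 0.0735
grip_force: 0.0
```

>>> {"api": "step_arm", "payload": {"commands": [[0.8, 0, -0.9, -3, 0, 0, 0], [0.8, 0, -0.9, -6, 0, 0, 0], [0.8, 0, -0.9, -9, 0, 0, 0], [0.8, 0, -0.9, -12, 0, 0, 0], [0.8, 0, -0.9, -12, 0, 0, 0]]}}

```text
time: 8.32
tool_pos: [0.4638, -0.3333, 0.0473]
tool_rot: [3.134, -0.007, -3.059]
contact_force: [-1.1, 1.0, -0.7]
opening: 0.0737
grip_force: 0.0
```

>>> {"api": "step_arm", "payload": {"commands": [[0.8, 0, 0, 0, 0, 0, 0], [0.8, 0, 0, -1.5, 0, 0, 0], [0.8, 0, 0, -3, 0, 0, 0], [0.8, 0, 0, -4.5, 0, 0, 0], [0.8, 0, 0, -4.5, 0, 0, 0]]}}

```text
time: 8.73
tool_pos: [0.4665, -0.336, 0.0077]
tool_rot: [3.141, -0.0, -3.058]
contact_force: [-0.8, 0.7, 1.4]
opening: 0.0732
grip_force: 0.0
```

```bash
python3 - <<'E'
from h import *
o=observe();print(o["tool_pos"],o["tool_rot"])
s=cv2.cvtColor(read_camera("scene"),cv2.COLOR_RGB2BGR);t=cv2.cvtColor(read_camera("top"),cv2.COLOR_RGB2BGR)
cv2.imwrite("pics/f.png",cv2.hconcat([cv2.resize(s[210:320,130:240],(400,400),interpolation=2),cv2.resize(t[165:265,330:430],(400,400),interpolation=2)]))
E
```

```text
[ 0.46650473 -0.33596087  0.00772306] [ 3.14126288e+00 -8.94136896e-05 -3.05810492e+00]
```

View pics/f.png

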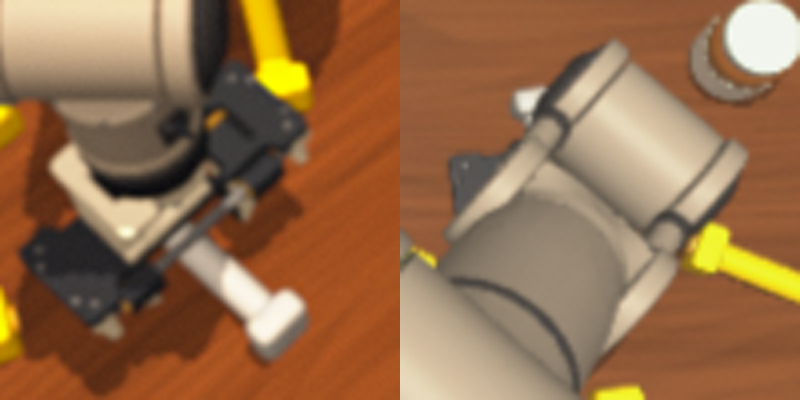

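The open fingers straddle the steel shaft: finger tips at (240,205) and (110,325) in the left crop, wand end at (275,325). I'll close on it and lift.

>>> {"api": "step_arm", "payload": {"commands": [[0.5, 0, 0, -0.4, 0, 0, 0], [0.2, 0, 0, -0.4, 0, 0, 0], [0, 0, 0, -0.4, 0, 0, 0], [0, 0, 0, -0.4, 0, 0, 0], [0, 0, 0, -0.4, 0, 0, 0]], "grip_force": 45}}

```text
time: 9.25
tool_pos: [0.4663, -0.3365, 0.004]
tool_rot: [-3.141, 0.0, -3.058]
contact_force: [-0.1, -0.5, 0.7]
opening: 0.0449
grip_force: 0.0
```

>>> {"api": "step_arm", "payload": {"commands": [[0, 0, 0, 0, 0, 0, 0], [0, 0, 0, 0, 0, 0, 0], [0, 0, 0, 0, 0, 0, 0], [0, 0, 0, 0, 0, 0, 0], [0, 0, 0, 0, 0, 0, 0]]}}

```text
time: 9.67
tool_pos: [0.4662, -0.3363, 0.0035]
tool_rot: [3.142, 0.0, -3.058]
contact_force: [-0.1, 0.7, 0.5]
opening: 0.023
grip_force: 45.0
```

>>> {"api": "step_arm", "payload": {"commands": [[0, 0, 0, 2, 0, 0, 0], [0, 0, 0, 5, 0, 0, 0], [0, 0, 0, 9, 0, 0, 0], [0, 0, 0, 13, 0, 0, 0], [0, 0, 0, 16.5, 0, 0, 0]]}}

```text
time: 10.08
tool_pos: [0.466, -0.3361, 0.1705]
tool_rot: [3.142, 0.0, -3.058]
contact_force: [1.3, 0.2, -2.1]
opening: 0.0228
grip_force: 45.0
```

>>> {"api": "step_arm", "payload": {"commands": [[0, 1, 2.5, 0, 0, 0, -0.02], [0, 2, 5.5, 0, 0, 0, -0.04], [0, 3, 8.5, 0, 0, 0, -0.06], [0, 4, 11.5, 0, 0, 0, -0.08], [0, 5, 14.5, 0, 0, 0, -0.097]]}}

```text
time: 10.5
tool_pos: [0.516, -0.1898, 0.1681]
tool_rot: [3.141, -0.001, 3.126]
contact_force: [1.1, 0.1, -2.0]
opening: 0.0228
grip_force: 45.0
```

>>> {"api": "step_arm", "payload": {"commands": [[0, 0.9, 2.5, 0, 0, 0, 0], [0, 1.8, 5, 0, 0, 0, 0], [0, 2.7, 8, 0, 0, 0, 0], [0, 3.6, 10.5, 0, 0, 0, 0], [0, 4.3, 12.4, 0, 0, 0, 0]]}}

```text
time: 10.92
tool_pos: [0.5592, -0.065, 0.1681]
tool_rot: [3.141, -0.001, 3.129]
contact_force: [-0.6, -1.3, -2.6]
opening: 0.0229
grip_force: 45.0
```

>>> {"api": "step_arm", "payload": {"commands": [[0, 0, -0.1, -2, 0, 0, 0], [0, 0, -0.2, -4, 0, 0, 0], [0, 0, -0.2, -6, 0, 0, 0], [0, 0, -0.2, -6, 0, 0, 0], [0, 0, -0.2, -6, 0, 0, 0]]}}

```text
time: 11.33
tool_pos: [0.5583, -0.0691, 0.1076]
tool_rot: [3.141, -0.003, 3.128]
contact_force: [0.2, -0.0, -2.0]
opening: 0.023
grip_force: 45.0
```

```bash
python3 - <<'E'
from h import *
o=observe();print(o["tool_pos"],o["tool_rot"])
s=cv2.cvtColor(read_camera("scene"),cv2.COLOR_RGB2BGR);t=cv2.cvtColor(read_camera("top"),cv2.COLOR_RGB2BGR)
cv2.imwrite("pics/s1.png",s);cv2.imwrite("pics/t1.png",t)
cv2.imwrite("pics/g.png",cv2.hconcat([cv2.resize(s[165:275,230:340],(495,495),interpolation=2),cv2.resize(t[150:245,255:315],(300,495),interpolation=2)]))
for e in(-.091,.091):
    p=o["tool_pos"]+[e,-e*.013,.0165]; print(proj("scene",p),proj("top",p))
E
```

```text
[ 0.55828707 -0.06907282  0.10761753] [ 3.14070488e+00 -3.08282451e-03  3.12777954e+00]
(np.float64(260.21683494805325), np.float64(191.91492618182608)) (np.float64(288.56002906265195), np.float64(212.14675639079996))
(np.float64(310.8136974263477), np.float64(239.31164670490278)) (np.float64(287.9923358132286), np.float64(157.30065475353106))
```

View pics/g.png

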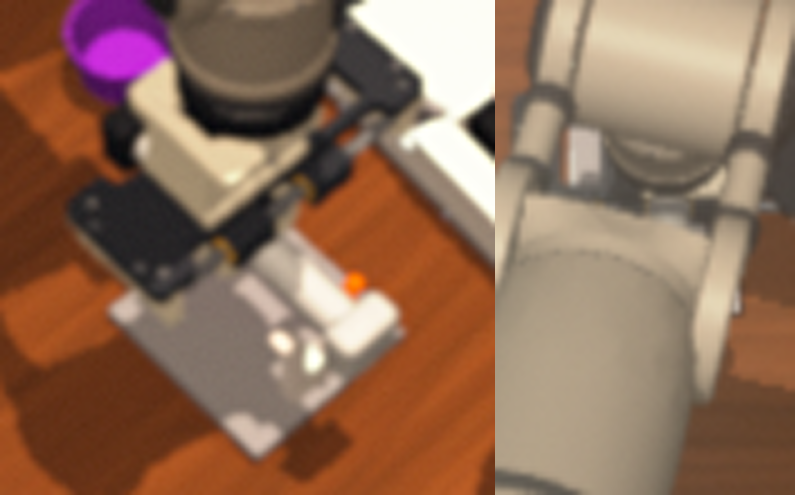

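The steel end block shows at left crop (365,322), close to where it was projected. It is level and over the forks, between the white prong tip (280,343) and the orange jaw tip (355,285). I'll descend while watching the forces.

>>> {"api": "step_arm", "payload": {"commands": [[0, 0, 0.2, -0.5, 0, 0, 0], [0, 0, 0.2, -1, 0, 0, 0], [0, 0, 0.2, -1.5, 0, 0, 0], [0, 0, 0.2, -2, 0, 0, 0], [0, 0, 0.2, -2.4, 0, 0, 0]]}}

```text
time: 11.85
tool_pos: [0.559, -0.0673, 0.0839]
tool_rot: [3.141, -0.0, 3.128]
contact_force: [-0.1, 0.1, -1.8]
opening: 0.0229
grip_force: 45.0
```

>>> {"api": "step_arm", "payload": {"commands": [[0, 0, 0, -0.3, 0, 0, 0], [0, 0, 0, -0.6, 0, 0, 0], [0, 0, 0, -0.9, 0, 0, 0], [0, 0, 0, -1.2, 0, 0, 0], [0, 0, 0, -1.2, 0, 0, 0]]}}

```text
time: 12.27
tool_pos: [0.5588, -0.0673, 0.0718]
tool_rot: [3.141, -0.001, 3.128]
contact_force: [-0.9, 0.4, -2.7]
opening: 0.023
grip_force: 45.0
```

>>> {"api": "step_arm", "payload": {"commands": [[0, 0, 0, -0.2, 0, 0, 0], [0, 0, 0, -0.4, 0, 0, 0], [0, 0, 0, -0.6, 0, 0, 0], [0, 0, 0, -0.8, 0, 0, 0], [0, 0, 0, -0.8, 0, 0, 0]]}}

```text
time: 12.68
tool_pos: [0.5603, -0.0647, 0.0662]
tool_rot: [3.138, 0.003, 3.127]
contact_force: [-0.2, 12.8, 9.9]
opening: 0.0228
grip_force: 45.0
```

>>> {"api": "step_arm", "payload": {"commands": [[0, 0, 0, -0.2, 0, 0, 0], [0, 0, 0, -0.4, 0, 0, 0], [0, 0, 0, -0.6, 0, 0, 0], [0, 0, 0, -0.8, 0, 0, 0], [0, 0, 0, -0.8, 0, 0, 0]]}}

```text
time: 13.1
tool_pos: [0.561, -0.0622, 0.059]
tool_rot: [3.135, 0.005, 3.127]
contact_force: [2.1, 24.2, 12.7]
opening: 0.0228
grip_force: 45.0
```

The +y force means the shaft rides the -y prong's flare, so I'll shift +y.

>>> {"api": "step_arm", "payload": {"commands": [[0, 0, 0.2, 0, 0, 0, 0], [0, 0, 0.4, 0, 0, 0, 0], [0, 0, 0.6, 0, 0, 0, 0], [0, 0, 0.6, 0, 0, 0, 0], [0, 0, 0.6, 0, 0, 0, 0]]}}

```text
time: 13.52
tool_pos: [0.5611, -0.0617, 0.0586]
tool_rot: [-3.14, 0.005, 3.128]
contact_force: [0.6, 1.5, 8.8]
opening: 0.0229
grip_force: 45.0
```

>>> {"api": "step_arm", "payload": {"commands": [[0, 0, 0.1, -0.2, 0, 0, 0], [0, 0, 0.1, -0.4, 0, 0, 0], [0, 0, 0.1, -0.6, 0, 0, 0], [0, 0, 0.1, -0.8, 0, 0, 0], [0, 0, 0.1, -0.8, 0, 0, 0]]}}

```text
time: 13.93
tool_pos: [0.5601, -0.0618, 0.0489]
tool_rot: [-3.139, 0.002, 3.128]
contact_force: [1.1, -4.9, -3.0]
opening: 0.0233
grip_force: 45.0
```

>>> {"api": "step_arm", "payload": {"commands": [[0, 0, 0, -0.2, 0, 0, 0], [0, 0, 0, -0.4, 0, 0, 0], [0, 0, 0, -0.6, 0, 0, 0], [0, 0, 0, -0.8, 0, 0, 0], [0, 0, 0, -0.8, 0, 0, 0]]}}

```text
time: 14.35
tool_pos: [0.5593, -0.0615, 0.0401]
tool_rot: [-3.14, 0.0, 3.128]
contact_force: [1.8, -5.0, -6.7]
opening: 0.023
grip_force: 45.0
```

>>> {"api": "step_arm", "payload": {"commands": [[0, 0, -0.05, -0.15, 0, 0, 0], [0, 0, -0.1, -0.3, 0, 0, 0], [0, 0, -0.1, -0.45, 0, 0, 0], [0, 0, -0.1, -0.55, 0, 0, 0], [0, 0, -0.1, -0.55, 0, 0, 0]]}}

```text
time: 14.77
tool_pos: [0.5593, -0.061, 0.0355]
tool_rot: [3.141, 0.0, 3.128]
contact_force: [-1.7, 0.0, 1.5]
opening: 0.0227
grip_force: 45.0
```

>>> {"api": "step_arm", "payload": {"commands": [[0, 0, 0, -0.1, 0, 0, 0], [0, 0, 0, -0.2, 0, 0, 0], [0, 0, 0, -0.2, 0, 0, 0], [0.5, 0, 0, -0.1, 0, 0, 0], [0.5, 0, 0, 0, 0, 0, 0]]}}

```text
time: 15.18
tool_pos: [0.5596, -0.0611, 0.0357]
tool_rot: [-3.142, 0.001, 3.128]
contact_force: [-0.2, 0.2, 0.7]
opening: 0.0319
grip_force: 0.0
```

>>> {"api": "step_arm", "payload": {"commands": [[0.6, 0, 0, 0, 0, 0, 0], [0.6, 0, 0, 0, 0, 0, 0], [0.6, 0, 0, 0, 0, 0, 0], [0.6, 0, 0, 0, 0, 0, 0], [0.6, 0, 0, 0, 0, 0, 0]]}}

```text
time: 15.6
tool_pos: [0.5591, -0.0613, 0.0348]
tool_rot: [3.141, -0.0, 3.128]
contact_force: [-0.1, -0.8, -0.2]
opening: 0.0545
grip_force: 0.0
```

>>> {"api": "step_arm", "payload": {"commands": [[0.6, 0, 0, 1, 0, 0, 0], [0.6, 0, 0, 3, 0, 0, 0], [0.6, 0, 0, 6, 0, 0, 0], [0.6, 0, 0, 10, 0, 0, 0], [0.6, 0, 0, 14, 0, 0, 0]]}}

```text
time: 16.02
tool_pos: [0.5584, -0.0612, 0.1767]
tool_rot: [3.141, -0.002, 3.128]
contact_force: [0.9, -0.3, 0.4]
opening: 0.0553
grip_force: 0.0
```

>>> {"api": "step_arm", "payload": {"commands": [[0.6, -2, -4, 2, 0, 0, 0], [0.6, -3, -8, 4, 0, 0, 0], [0.6, -4, -12, 4, 0, 0, 0], [0.6, -5, -16, 4, 0, 0, 0], [0.6, -6, -20, 4, 0, 0, 0]]}}

```text
time: 16.43
tool_pos: [0.5008, -0.2541, 0.2168]
tool_rot: [-3.14, 0.002, 3.128]
contact_force: [0.9, -0.6, 0.2]
opening: 0.0551
grip_force: 0.0
```

```bash
python3 - <<'E'
from h import *
o=observe();print(o["tool_pos"],o["contact_force"])
s=cv2.cvtColor(read_camera("scene"),cv2.COLOR_RGB2BGR);t=cv2.cvtColor(read_camera("top"),cv2.COLOR_RGB2BGR)
cv2.imwrite("pics/i.png",cv2.hconcat([cv2.resize(s[130:270,240:400],(480,420),interpolation=2),cv2.resize(t[145:250,200:310],(320,420),interpolation=2)]))
for e in(-.102,.102): print(proj("scene",[.559+e,-.061,.052]),proj("top",[.559+e,-.061,.052]))
E
```

```text
[ 0.50082636 -0.2540902   0.21681012] [ 0.8755628  -0.57370377  0.22875877]
(np.float64(260.289150847961), np.float64(202.69110480438977)) (np.float64(286.5508595316698), np.float64(218.01763894399255))
(np.float64(314.9461573772028), np.float64(253.19962707026932)) (np.float64(285.22500622030464), np.float64(159.58200405795182))
```

View pics/i.png

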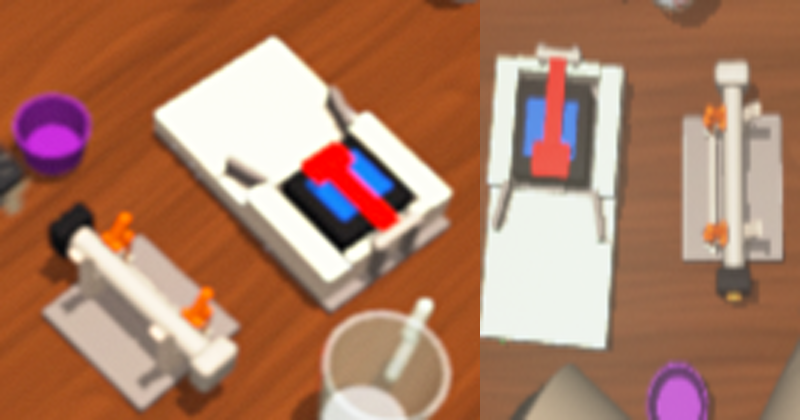

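The lever lies level over the seated pack. The wand runs parallel in both forks, with its ends at top crop (733,70) and (735,285), and the orange noses are closed over it. The arm is clear, so I'll hand in.

```bash
python3 -c "
from cell import *
print(hand_in())"
```

```text
the job is handed in; nothing more can be done
None
```

I handed the job in after about 16.5 s of the 64 s: the pack is in the bay, the lever is shut over it, and the wand is released in the clip with the jaw closed. I judged this from the last pictures and force readings, because `hand_in()` gave no verdict.

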